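# Load a well strip into the microscope's strip carriage

## Task

Load the long well strip into the channel of the strip carriage: push it gently against the spring follower until its other end clears the end lip, gently lower it so it lies flat on the channel floor, and let the spring hold it against the lip. Then slide the keeper rail fully home over the strip's end and let go. Do not ram the follower against its stop, and leave everything else on the bench where it is.

Things in the scene. Friction and masses are not known exactly. Their poses are not given: they have to be found in the camera images.
- strip_center (a point): centre of the long well strip: a loose, stiff white bar, 18 mm wide (its x), 120 mm long (its y), 22 mm tall (z), 40 to 80 g, eight round grey wells along its flat top. It starts flat on the bench, wells up. The two ends are alike.
- carriage: fixed strip carriage: aluminium base plate 66 mm wide (its x), 8 mm thick, y -157 to +115 mm, with a channel along its y; origin on the bench under the middle of the channel. Spring follower on the +y side, end lip and keeper rail on the -y side. Two dark rail guide walls, 28 mm apart inside, 48 mm above the bench, stand at y -155 to -75 mm.
- channel_mid (a point): middle of the channel (carriage x = y = 0), on its floor, a 14 mm wide bar 24 mm above the bench. Smooth steel cheeks at y -50 to -30 and +30 to +50 mm, 22 mm apart inside, upright to 32 mm above the bench, flared outwards to 39 mm. At y -30 to +30 the sides are open for fingers, down to the base plate.
- lip_nominal (a point): inner face of the end lip, at floor height, carriage y -60 mm, if the cradle were set at 0. Cradle = floor bar, lip and follower unit in one, clamped anywhere from -12 to +12 mm along carriage y; its setting is not given: see or feel it. The lip is 8 mm thick (towards -y), 20 mm wide, 7 mm higher than the floor. A loaded strip rests against it.
- follower_nominal (a point): middle of the resting follower's face, carriage y +53 mm, 12 mm above the floor, if the cradle were set at 0 (true place up to 12 mm either way). A smooth, slippery steel block 14 mm wide, 2 to 22 mm above the floor; behind it, 29 to 49 mm from the face, a black housing up to 46 mm above the bench. Lip to resting face is 113 mm, so a loaded 120 mm strip presses the follower in by 7 mm.
- follower (a joint): travel of the spring follower along the carriage's +y, m: 0 at rest, 0.012 at its hard stop. It yields at 3 N and needs 0.45 N more per mm (6 N with the strip loaded, 8.4 N at the stop). A strip pushed against it clears the lip with its other end from 7 mm of travel on. Delicate: keep the push under 14 N.
- rail (a joint): opening of the keeper rail, m: 0 fully home, 0.07 fully open; closes towards carriage +y, about 2.5 N friction, stays where left. A steel plate 38 mm wide, 45 mm long, 48 to 53 mm above the bench (2 mm over a seated strip). Its +y edge is at carriage y = -35 mm minus the opening; closed it covers the strip's end. A strip not fully down blocks it. Starts 60 to 70 mm open.
- rail_tab (a point): the rail's black upright grip tab: 14 mm wide (carriage x), 22 mm long (y), from the plate at 53 mm up to 87 mm above the bench; this point is on its axis, 77 mm above the bench (10 mm under its top), at carriage y = -60 mm minus the opening.
- short_strip_center (a point): centre of a short white well strip, 18 x 60 x 22 mm, four wells; loose, leave alone
- lens_cap: black round cap, 56 mm across, 16 mm high; loose, leave alone; origin under its centre
- dish: closed glass dish, 90 mm across, 16 mm high; loose, leave alone; origin under its centre
- forceps: steel forceps, 125 mm long along their y, 8 mm high; loose, leave alone
- needle: dissecting needle with black handle, 140 mm long along its y, 8 mm high; loose, leave alone
- bottle: glass bottle with blue cap, 60 mm across, 120 mm high; loose, leave alone
- jar: small glass jar with blue cap, 56 mm across, 85 mm high; loose, leave alone
Not all that is in view belongs to the job. What is shaped like the part that bears strip_center but green is not meant.

How it is judged:
On the way, in this order (a step that is already met when the one before it is completed fails the run):
1. the strip lies flat on the channel floor, held between spring follower and end lip, with the rail still open (z of strip_center in the frame of carriage below 0.038 m and x of strip_center in the frame of carriage between -0.004 and 0.004 m and angle between the y axis of strip_center and the y axis of carriage, either way round below 0.05 rad and angle between strip_center's own z axis and vertical below 0.08 rad and value of joint follower between 0.005 and 0.009 m and value of joint rail above 0.03 m), for 0.2 s.
2. the keeper rail is fully home over the strip (value of joint rail below 0.004 m), for 0.2 s.
At the end, for the whole second after the job is handed in: The long strip lies flat on the channel floor (centre less than 38 mm above the bench, within 4 mm of the channel's middle line, tilt under 0.08 rad, along the channel within 0.05 rad), held at rest between lip and follower (follower travel 5 to 9 mm), and the rail is within 4 mm of fully home (z of strip_center in the frame of carriage below 0.038 m and x of strip_center in the frame of carriage between -0.004 and 0.004 m and angle between the y axis of strip_center and the y axis of carriage, either way round below 0.05 rad and angle between strip_center's own z axis and vertical below 0.08 rad and value of joint follower between 0.005 and 0.009 m and value of joint rail below 0.004 m and linear speed of strip below 0.01 m/s); the robot touches nothing.
It fails at once if strip and follower press on each other with more than 14 N (contact force between strip and follower above 14 N).
It fails at once if the strip is pressed on the carriage's seat, lip or follower with more than 60 N (contact force between strip and cradle above 60 N).
It fails at once if a bystander is moved by more than 20 mm (distance of any of short_strip_center, lens_cap, dish, forceps, needle, bottle, jar from where it was at the start of the episode above 0.02 m).
It also fails if it takes over 69 s, if anything falls off the work surface, if the arm or the gripper's body presses on something with over 40 N, if the wrist force passes 120 N, or if a joint passes its speed limit or range.

## Robot

A 6-joint arm with a two-finger parallel gripper is mounted at the origin on the work surface. World frame = base frame: x ahead of the robot, y to its left, z up, the work surface at z = 0. Lengths are in m, angles in rad, forces in N, time in s.
With the tool pointing down it reaches from about 0.325 to 1 m from the base axis. Payload 5.1 kg.
Tool frame: the origin (TCP) lies midway between the tips of the shut fingers; the grasp point (between the pads) lies 19 mm behind it (env.hold_point_z is the distance from the TCP to the grasp point, in m); z points along the fingers, y is the direction in which the jaws open and shut (so a half turn about z gives the same grasp; the last joint's range is limited). The gripper opens to 85 mm and grips with 20 to 120 N. Pads are 22 mm wide; open, the fingers measure 114 mm over their backs; the gripper's body (76 mm by 85 mm) begins 54 mm behind the grasp point. The pads swing forward as they close: fully open they stand 13 mm farther back than shut.
Start: joints at [1.188, 0.124, 1.65, -0, 1.367, -0.083], TCP at [0.192, 0.621, 0.231] pointing down, gripper open.
Joint ranges: [-2.61, 2.61], [-1.02, 2.33], [0.03, 2.71], [-1.35, 4.49], [0.32, 2.68], [-2.91, 2.91]. Speed limits (rad/s): [2.57, 2.57, 3.14, 3.14, 3.14, 3.14].

## Interface

Orientations are given as a unit quaternion [x, y, z, w].
In Python, from bench import env, eyes gives the robot as it stands.
- The arm moves only by the tool move_arm, never from a script. Its arguments are lists of equal length, an entry for each row: "claw": the closure in counts, from 0 (fully open) to 255 (shut); "translation": the shift along the tool's x, y, z in mm, a list of three; "spin": the turn about the tool's z in rad. In form: {"claw": [claw, ...], "translation": [[x, y, z], ...], "spin": [spin, ...]}. A call has 1 to 8 rows; each row is the pose to reach, as a shift and turn from the pose commanded when the call began, along the tool's axes at that moment; what a row does not reach only later rows make up. A row lasts 1/12 s, in which the tool goes at most 41.7 mm and 7.16 degrees, less where a joint would pass 70% of its speed; a pose out of reach is approached as far as the arm can. A call with a gripper value outside its range is refused whole. The fingers move at their own pace and stop on an object; "force" is the grip in N (left out, the last holds). Time passes only in rows, so rows that repeat a pose let the fingers close. It gives the time, the measured TCP pose, the force and the opening at its end, in the units of the state.
- env.state(): the state, without advancing time (a new reading comes with each control period).
- eyes.grab_frame(name): name is "side" or "top"; returns a dict with "pixels" (384x512x3 uint8, red, green, blue), "z_map" (384x512 float32, m along the optical axis (not along the pixel's ray), 0 where there is no reading), "mtx" (3x3 intrinsics, pixels), "eye" and "rotation" of the camera in the world. Camera axes: x right, y up, looking along -z (the intrinsics and any distortion apply to the point x, -y, -z); pixel columns grow to the right and rows downward; lengths in m; the calibration is good to about 2 mm. A picture is of the moment at which its call begins.
- env.finish_job(): hands the job in, once; it reports no verdict.
The state is a dict: "clock": time; "q": joint angles; "joint_velocities": joint speeds; "joint_efforts": joint torques, N m; "position": TCP position; "orientation": TCP orientation; "contact_force": force on the tool from outside, world axes, zero at the start; "ft_torque": the same for the moment, N m; "opening": opening from 0.0 (shut) to 1.0 (fully open).
Only numpy, scipy, OpenCV 4.12 (cv2) and the standard library are available. Lean on these libraries where they do the work, as an engineer would, in place of code of your own. Each camera call takes 0.05 s, during which the arm holds its last target. There are 200 camera calls.

## Working session

There is one attempt and no reset: what is moved stays moved. The work goes in short steps, Python scripts to look and compute and a tool call to move; the robot and the scene stay as the last step left them, time stands still between calls to the robot, and variables do not carry over. Pictures are saved under pics/ and viewed, on a budget of 10 in all, crops included, one or two more only if the job needs it, and the job is handed in when it is done.

Besides the shell and the picture viewer there is one more tool, called after "Request:" in YAML: its name, and indented under it one key for each argument. move_arm: Moves the arm, as the interface text tells. Its arguments: {"type":"object","properties":{"claw":{"type":"array","items":{"type":"number"}},"translation":{"type":"array","items":{"type":"array","items":{"type":"number"}}},"spin":{"type":"array","items":{"type":"number"}},"force":{"type":"number"}},"required":["claw","translation","spin"]}

```bash
mkdir -p pics; ls; cat > h.py <<'E'
import numpy as np,cv2
from bench import env,eyes
def grab(n,save=None):
    f=eyes.grab_frame(n)
    if save: cv2.imwrite('pics/'+save,cv2.cvtColor(f['pixels'],cv2.COLOR_RGB2BGR))
    return f
def cloud(f):
    z=f['z_map'].astype(float);K=np.array(f['mtx']);h,w=z.shape
    u,v=np.meshgrid(np.arange(w),np.arange(h))
    X=(u-K[0,2])/K[0,0]*z;Y=(v-K[1,2])/K[1,1]*z
    P=np.stack([X,-Y,-z],-1)@np.array(f['rotation']).T+np.array(f['eye'])
    P[z==0]=np.nan
    return P
E
python3 - <<'E'
from h import *
for n in('top','side'):
    f=grab(n,n+'0.png');np.savez(n+'0.npz',**f);print(n,f['eye'],f['mtx'],f['rotation'],[k for k in f])
s=env.state();print(s,env.hold_point_z)
E
```

```text
pics
top [ 0.32837458 -0.00897763  1.37862669] [[454.52432512   0.         252.87988878]
 [  0.         454.52432512 197.10339887]
 [  0.           0.           1.        ]] [-0.05911251  0.04848617  0.71472969 -0.69520952] ['pixels', 'z_map', 'mtx', 'eye', 'rotation']
side [0.057364   1.03210023 1.28264233] [[479.2470538    0.         248.2718919 ]
 [  0.         479.2470538  190.59275068]
 [  0.           0.           1.        ]] [-0.07710079  0.3594997   0.90596831 -0.20984962] ['pixels', 'z_map', 'mtx', 'eye', 'rotation']
{'clock': 0.1, 'q': array([ 1.18838360e+00,  1.24430655e-01,  1.65154492e+00, -3.44053254e-05,
        1.36749034e+00, -8.25945168e-02]), 'joint_velocities': array([-0.00107108, -0.00112701, -0.00183252,  0.00028583, -0.00142941,
        0.00149037]), 'joint_efforts': array([ 1.15253788e-04, -4.24934006e+01, -3.66651857e+01, -5.35108802e-05,
        3.93833587e-03, -1.09460157e-05]), 'position': array([0.19180155, 0.62047879, 0.23017749]), 'orientation': array([ 1.49344743e-01,  9.88784744e-01, -9.15308675e-04, -1.99421198e-04]), 'contact_force': array([-0.25842303,  0.21212943, -0.16826761]), 'ft_torque': array([ 0.01328091,  0.01594956, -0.00417966]), 'opening': 0.9945109241641066} 0.0187
```

View pics/top0.png

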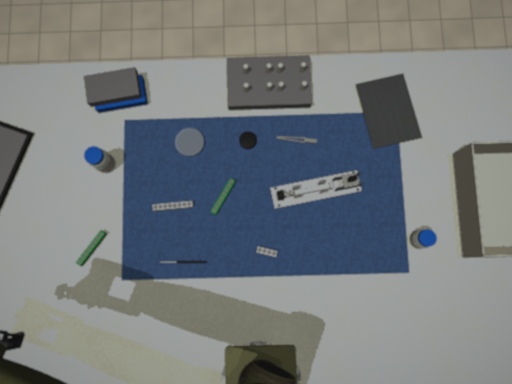

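View pics/side0.png

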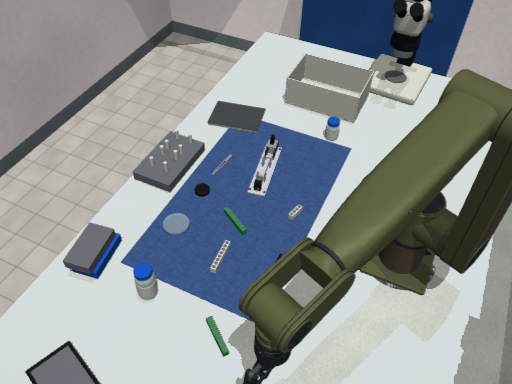

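The top view shows the long strip at (172,206), the carriage at (316,190), the short strip at (267,252) and green decoys at (223,196) and (91,248). I'll fit the strip and carriage from the depth data and zoom in on the carriage.

```bash
sed -i 's/np.array(f\[.rotation.\]).T/Rot.from_quat(f["rotation"]).as_matrix().T/; 1a from scipy.spatial.transform import Rotation as Rot' h.py
cat >> h.py <<'E'
def rect(P,m):
    p=P[m][:,:2];p=p[~np.isnan(p[:,0])]
    return cv2.minAreaRect((p*1000).astype(np.float32)),np.nanmedian(P[m][:,2]),len(p)
E
python3 - <<'E'
from h import *
f={}
for n in('top','side'):
    d=np.load(n+'0.npz');P=cloud(d);g=d['pixels'].astype(int)
    print(n,'bench z near strip',np.nanmedian(P[225:240,160:190,2]) if n=='top' else np.nanmedian(P[270:285,180:200,2]))
    # strip top: z 12..30mm, region by world
    wx,wy,wz=P[...,0],P[...,1],P[...,2]
    if n=='top': print('strip px',P[206,172],'carr',P[190,316])
    m=(abs(wx-P[206,172,0])<.1)&(abs(wy-P[206,172,1])<.1)&(wz>.015)&(wz<.03) if n=='top' else None
    if n=='top':
        c0=P[206,172].copy();c1=P[190,316].copy()
    m=(abs(wx-c0[0])<.05)&(abs(wy-c0[1])<.1)&(wz>.014)&(wz<.035)&(g.min(-1)>90)
    print('strip',rect(P,m))
    b=(abs(wx-c1[0])<.08)&(abs(wy-c1[1])<.2)
    print('carr all',rect(P,b&(wz>.005)&(wz<.1)&(g.min(-1)>0)))
    print('plate',rect(P,b&(wz>.004)&(wz<.014)),'high',rect(P,b&(wz>.06)&(wz<.1)))
    np.save(n+'P.npy',P)
d=np.load('top0.npz');c=d['pixels'][160:220,260:372]
t=cv2.resize(c,None,fx=7,fy=7,interpolation=cv2.INTER_CUBIC)[:,:,::-1]
d=np.load('side0.npz');c=d['pixels'][130:200,235:300]
s=cv2.resize(c,None,fx=8,fy=8,interpolation=cv2.INTER_CUBIC)[:,:,::-1]
cv2.imwrite('pics/ct.png',t);cv2.imwrite('pics/cs.png',s)
E
```

```text
top bench z near strip 0.0013207787268263438
strip px [0.51674867 0.25354108 0.02247881] carr [ 0.55278232 -0.18221613  0.02374137]
strip (((518.4675903320312, 255.09259033203125), (18.551321029663086, 119.08367919921875), 3.586434841156006), np.float64(0.021644973771764442), 240)
carr all (((552.6926879882812, -180.8063507080078), (396.6571350097656, 159.8237762451172), 89.96884155273438), np.float64(0.009698425045545411), 2077)
plate (((552.6923217773438, -181.46099853515625), (397.96649169921875, 159.8237762451172), 89.96884155273438), np.float64(0.006859448802098211), 1730) high (((574.0300903320312, -275.5879211425781), (14.459482192993164, 32.809791564941406), 9.305985450744629), np.float64(0.08369213572590639), 58)
side bench z near strip 0.0009735877820273853
strip (((518.5098876953125, 253.20919799804688), (20.705677032470703, 122.85368347167969), 3.134406328201294), np.float64(0.02139881801535748), 200)
carr all (((553.1052856445312, -182.79319763183594), (398.6839904785156, 158.9319305419922), 89.79812622070312), np.float64(0.01071442043210269), 1064)
plate (((553.1070556640625, -182.28707885742188), (399.69622802734375, 158.9319305419922), 89.79812622070312), np.float64(0.006748230090670715), 813) high (((573.4851684570312, -275.63531494140625), (13.786702156066895, 32.885887145996094), 13.845922470092773), np.float64(0.07817643755118875), 34)
```

View pics/ct.png

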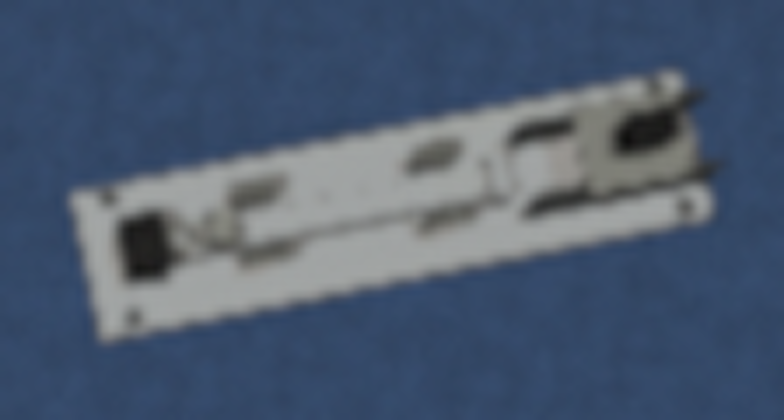

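View pics/cs.png

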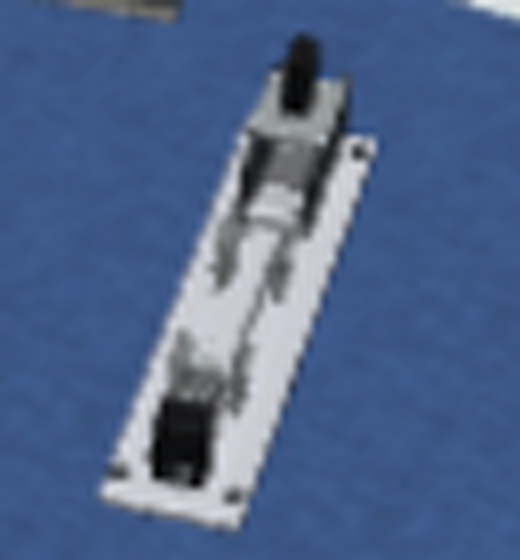

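The carriage crop shows the housing and follower at the left, at (145,245), so carriage +y is roughly world +y. The rail tab is at the right, at (645,130), and the rail is open. Next I'll fit the carriage frame and the cradle setting.

```bash
python3 - <<'E'
from h import *
for n in('top','side'):
    d=np.load(n+'0.npz');P=np.load(n+'P.npy');g=d['pixels'].astype(int)
    wx,wy,wz=P[...,0],P[...,1],P[...,2]
    # colour mask, rays intersected with plate top z=0.008
    e=d['eye'];Q=e+(P-e)*((0.008-e[2])/(P[...,2]-e[2]))[...,None]
    m=((g[...,2]-g[...,0])<25)&(g.min(-1)>70)&(abs(wx-.555)<.075)&(abs(wy+.182)<.16)&(wz<.02)
    (c,sz,a),_,k=rect(Q,m); print(n,'plate',c,sz,a,k)
    box=cv2.boxPoints((c,sz,a))
    ev=[box[1]-box[0],box[2]-box[1]];l=max(ev,key=np.linalg.norm);l=l/np.linalg.norm(l)
    if l[1]<0:l=-l
    th=np.arctan2(-l[0],l[1]);print('yaw',th)
    ex=np.array([np.cos(th),np.sin(th)]);ey=l
    o=np.array(c)-ey*(-21.)   # plate centre at y=-21
    print('origin',o)
    C=(P[...,:2]*1000-o);cx=C@ex;cy=C@ey;z=wz*1000
    ok=(abs(cx)<30)&(cy>-165)&(cy<118)
    def rep(t,mm): 
        if mm.sum(): print(t,mm.sum(),'x',np.percentile(cx[mm],[2,50,98]).round(1),'y',np.percentile(cy[mm],[1,5,50,95,99]).round(1),'z',np.percentile(z[mm],[5,50,95]).round(1))
    rep('tab',ok&(z>65)); rep('plate',ok&(z>49)&(z<60)&(cy<-80)); rep('housing',ok&(z>40)&(cy>40)); rep('foll',ok&(z>38)&(z<50)&(cy>20)&(g.min(-1)>70))
    print('profile |cx|<5: y,z,gray')
    mm=ok&(abs(cx)<6)&(cy>-100);i=np.argsort(cy[mm])
    for lo in range(-100,112,3):
        s=mm&(cy>=lo)&(cy<lo+3)
        if s.sum(): print(lo,np.round(np.median(z[s]),1),int(np.median(g[s].mean(-1))),end=' | ')
    print()
E
```

```text
top plate (558.8941040039062, -182.6430206298828) (69.01487731933594, 274.27978515625) 9.792586326599121 1348
yaw 0.17091289
origin [ 555.32238197 -161.94899178]
tab 50 x [-8.1 -2.3  6.2] y [-131.  -129.7 -119.  -109.8 -109.7] z [68.  84.4 91.1]
plate 137 x [-19.2  -7.1  17.5] y [-152.1 -140.4 -112.2  -95.9  -89.4] z [49.5 52.4 57.6]
housing 78 x [-15.2  -1.   11.1] y [ 41.6  53.1  87.9  99.7 100.8] z [41.2 45.8 50.8]
foll 38 x [-17.6   0.5  16. ] y [ 32.7  35.3  57.8 100.7 101.2] z [38.1 43.2 48. ]
profile |cx|<5: y,z,gray
-100 49.3 127 | -97 10.4 137 | -94 8.3 153 | -91 9.9 156 | -88 6.6 162 | -85 9.5 161 | -82 6.9 159 | -79 9.5 150 | -76 7.6 143 | -73 12.6 149 | -70 28.9 151 | -67 30.4 154 | -64 27.4 144 | -61 22.9 139 | -58 24.2 157 | -55 20.3 161 | -52 26.2 161 | -49 23.4 159 | -46 24.9 158 | -43 21.6 160 | -40 23.8 158 | -37 24.9 161 | -34 24.9 160 | -31 23.5 152 | -28 25.1 159 | -25 23.8 161 | -22 23.0 157 | -19 23.8 160 | -16 25.0 160 | -13 21.2 160 | -10 21.5 159 | -7 25.5 161 | -4 26.1 162 | -1 24.9 160 | 2 24.4 160 | 5 24.9 158 | 8 20.7 158 | 11 23.5 160 | 14 24.1 160 | 17
[... 958 characters left out ...]
y
-100 53.1 122 | -97 13.6 180 | -73 29.8 193 | -70 23.0 137 | -67 31.9 173 | -64 25.8 160 | -61 24.4 199 | -58 24.8 201 | -55 26.3 197 | -52 22.8 196 | -49 24.0 203 | -46 22.8 199 | -43 23.0 204 | -37 21.3 189 | -34 23.9 204 | -31 18.2 204 | -25 23.4 203 | -22 23.5 189 | -19 21.3 204 | -16 24.3 204 | -10 23.9 199 | -7 20.8 204 | -4 29.2 205 | -1 22.1 166 | 2 23.8 204 | 5 23.7 190 | 8 23.9 204 | 11 20.2 162 | 14 24.5 204 | 17 22.8 199 | 23 19.4 186 | 26 26.5 190 | 47 41.7 159 | 50 47.1 173 | 53 46.9 160 | 56 36.0 103 | 59 43.1 100 | 62 34.6 123 | 77 44.9 46 | 80 46.0 47 | 86 45.5 23 | 89 33.8 16 | 92 34.3 25 | 95 24.2 29 | 98 18.6 65 | 101 7.7 201 | 104 11.2 204 | 107 4.7 164 | 110 3.0 117 |
```

```bash
cat >> h.py <<'E'
CAR=(np.array([.5545,-.1608]),.172)
def go(x,y,z,yaw):
    """shift (mm) along tool axes and spin to put TCP at x,y,z with tool x at world angle yaw+90deg"""
    s=env.state();R=Rot.from_quat(s['orientation']).as_matrix()
    t=R.T@(np.array([x,y,z])-s['position'])*1000
    a=np.arctan2(R[1,1],R[0,1]);sp=-((yaw-a+np.pi/2)%np.pi-np.pi/2)
    print('shift',t.round(1),'spin',round(sp,4),'pos',s['position'].round(4),'yaw',round(a,4),'tilt',R[:2,2].round(4),'F',s['contact_force'].round(2),'T',s['ft_torque'].round(2),'open',round(s['opening'],3),'q',s['q'].round(2),'t',round(s['clock'],2))
def car(cx,cy,z):
    o,th=CAR;c,s=np.cos(th),np.sin(th)
    go(o[0]+c*cx/1000-s*cy/1000,o[1]+s*cx/1000+c*cy/1000,z/1000,th)
E
python3 -c "
from h import *
go(.5185,.2542,.15,.058)"
```

```text
shift [-420.3 -253.3   80.6] spin 1.213 pos [0.1918 0.6205 0.2302] yaw 1.271 tilt [-0.0007 -0.0018] F [-0.26  0.21 -0.17] T [ 0.01  0.02 -0.  ] open 0.995 q [ 1.19  0.12  1.65 -0.    1.37 -0.08] t 0.1
```

Request:
move_arm:
  claw: [0,0,0,0,0,0,0,0]
  translation:
    - [-420,-253,80]
    - [-420,-253,80]
    - [-420,-253,80]
    - [-420,-253,80]
    - [-420,-253,80]
    - [-420,-253,80]
    - [-420,-253,80]
    - [-420,-253,80]
  spin: [1.213,1.213,1.213,1.213,1.213,1.213,1.213,1.213]
  force: 50

```text
clock: 0.77
position: [0.4118, 0.3737, 0.177]
orientation: [0.607, 0.794, -0.0, -0.0]
contact_force: [0.4, 0.6, -0.0]
opening: 1.0
```

```bash
python3 -c "
from h import *
go(.5185,.2542,.10,.058)"
```

```text
shift [-143.3   71.7   77. ] spin 0.207 pos [0.4118 0.3737 0.177 ] yaw 0.265 tilt [-0.0003 -0.0002] F [ 0.36  0.57 -0.03] T [-0.02 -0.03  0.02] open 1.0 q [ 0.64 -0.04  1.92  0.    1.27  0.38] t 0.77
```

Request:
move_arm:
  claw: [0,0,0,0,0,0,0,0]
  translation:
    - [-143,72,77]
    - [-143,72,77]
    - [-143,72,77]
    - [-143,72,77]
    - [-143,72,77]
    - [-143,72,77]
    - [-143,72,77]
    - [-143,72,77]
  spin: [0.207,0.207,0.207,0.207,0.207,0.207,0.207,0.207]

```text
clock: 1.43
position: [0.5184, 0.2582, 0.1014]
orientation: [0.684, 0.73, 0.001, -0.0]
contact_force: [0.1, 0.8, 0.4]
opening: 0.996
```

```bash
python3 - <<'E'
from h import *
go(.5185,.2542,.005,.058)
f=grab('side');P=cloud(f);g=f['pixels'].astype(int)
m=(abs(P[...,0]-.5185)<.03)&(abs(P[...,1]-.254)<.08)&(P[...,2]>.014)&(P[...,2]<.032)&(g.min(-1)>90)
print(rect(P,m))
E
```

```text
shift [-4.1 -0.3 96.4] spin 0.007 pos [0.5184 0.2582 0.1014] yaw 0.065 tilt [0.0007 0.0008] F [0.08 0.76 0.44] T [ 0.06 -0.01 -0.04] open 0.996 q [0.37 0.09 1.92 0.   1.13 0.3 ] t 1.43
(((518.248779296875, 252.1042938232422), (19.67285919189453, 123.47496795654297), 3.456127882003784), np.float64(0.021628446016796588), 182)
```

Request:
move_arm:
  claw: [0,0,0,0,0,0]
  translation:
    - [-4,0,30]
    - [-4,0,60]
    - [-4,0,65]
    - [-4,0,65]
    - [-4,0,65]
    - [-4,0,65]
  spin: [0.007,0.007,0.007,0.007,0.007,0.007]

```text
clock: 1.98
position: [0.5203, 0.2543, 0.038]
orientation: [0.686, 0.727, 0.002, 0.001]
contact_force: [0.3, -0.3, 0.6]
opening: 1.002
```

```bash
python3 - <<'E'
from h import *
go(.5185,.2537,.005,.058)
E
```

```text
shift [-0.5 -1.9 33. ] spin -0.0 pos [0.5203 0.2543 0.038 ] yaw 0.058 tilt [0.0035 0.0014] F [ 0.27 -0.31  0.58] T [-0.   -0.03 -0.  ] open 1.002 q [0.36 0.17 1.95 0.   1.02 0.3 ] t 1.98
```

Request:
move_arm:
  claw: [0,0,0,0,0,0,0,0]
  translation:
    - [0,0,20]
    - [0,-1,32]
    - [0,-1,32]
    - [0,-1,32]
    - [0,-1,32]
    - [0,-1,32]
    - [0,-1,32]
    - [0,-1,32]
  spin: [0,0,0,0,0,0,0,0]

```text
clock: 2.65
position: [0.5185, 0.2532, 0.0044]
orientation: [0.687, 0.727, 0.001, 0.0]
contact_force: [-0.2, -0.9, 0.5]
opening: 0.996
```

```bash
python3 - <<'E'
from h import *
go(.5185,.2537,.005,.058)
E
```

```text
shift [ 0.5  0.  -0.6] spin -0.0011 pos [0.5185 0.2532 0.0044] yaw 0.0569 tilt [0.0012 0.0004] F [-0.23 -0.93  0.54] T [ 0.04  0.04 -0.02] open 0.996 q [ 0.36  0.21  1.97 -0.    0.96  0.3 ] t 2.65
```

Request:
move_arm:
  claw: [120,170,230,255,255,255,255,255]
  translation:
    - [0,0,0]
    - [0,0,0]
    - [0,0,0]
    - [0,0,0]
    - [0,0,0]
    - [0,0,0]
    - [0,0,0]
    - [0,0,0]
  spin: [0,0,0,0,0,0,0,0]
  force: 60

```text
clock: 3.32
position: [0.5182, 0.2531, 0.0038]
orientation: [0.687, 0.727, 0.0, 0.0]
contact_force: [0.3, -0.4, 0.4]
opening: 0.192
```

```bash
python3 - <<'E'
from h import *
go(.5185,.2537,.005,.058)
E
```

```text
shift [ 0.6  0.3 -1.2] spin -0.001 pos [0.5182 0.2531 0.0038] yaw 0.057 tilt [0.0005 0.0002] F [ 0.28 -0.39  0.45] T [-0.02 -0.04 -0.05] open 0.192 q [0.36 0.21 1.97 0.   0.96 0.3 ] t 3.32
```

Request:
move_arm:
  claw: [255,255,255,255,255,255]
  translation:
    - [0,0,-10]
    - [0,0,-40]
    - [0,0,-80]
    - [0,0,-100]
    - [0,0,-100]
    - [0,0,-100]
  spin: [0,0,0,0,0,0]

```text
clock: 3.82
position: [0.5189, 0.2534, 0.1058]
orientation: [0.687, 0.727, 0.002, 0.001]
contact_force: [0.0, 0.1, -1.3]
opening: 0.192
```

```bash
python3 - <<'E'
from h import *
car(0,-13,100)
E
```

```text
shift [-428.5   13.3    5.3] spin -0.1149 pos [0.5189 0.2534 0.1058] yaw 0.0571 tilt [0.0033 0.0013] F [ 0.01  0.05 -1.32] T [ 0.02 -0.01 -0.01] open 0.192 q [0.36 0.07 1.92 0.   1.14 0.3 ] t 3.82
```

Request:
move_arm:
  claw: [255,255,255,255,255,255,255,255]
  translation:
    - [-20,0,0]
    - [-60,2,0]
    - [-100,4,0]
    - [-140,5,0]
    - [-180,6,0]
    - [-220,7,0]
    - [-250,8,0]
    - [-260,8,0]
  spin: [0,-0.02,-0.04,-0.06,-0.08,-0.1,-0.115,-0.115]

```text
clock: 4.48
position: [0.5393, -0.0096, 0.1014]
orientation: [0.645, 0.764, -0.002, -0.001]
contact_force: [-0.2, -0.0, -1.5]
opening: 0.194
```

```bash
python3 - <<'E'
from h import *
car(0,-13,100)
E
```

```text
shift [-164.6  -10.3    1.4] spin -0.0034 pos [ 0.5393 -0.0096  0.1014] yaw 0.1686 tilt [-0.004  -0.0006] F [-0.22 -0.03 -1.46] T [ 0.01 -0.01 -0.07] open 0.194 q [-0.12  0.    2.01 -0.    1.14 -0.28] t 4.48
```

Request:
move_arm:
  claw: [255,255,255,255,255,255,255,255]
  translation:
    - [-30,-2,0]
    - [-70,-5,0]
    - [-110,-8,0]
    - [-140,-10,0]
    - [-160,-10,0]
    - [-164,-10,0]
    - [-164,-10,0]
    - [-164,-10,0]
  spin: [0,0,-0.003,-0.003,-0.003,-0.003,-0.003,-0.003]

```text
clock: 5.15
position: [0.5581, -0.1682, 0.1022]
orientation: [0.643, 0.766, -0.0, -0.002]
contact_force: [0.3, 0.1, -1.1]
opening: 0.194
```

```bash
cat >> h.py <<'E'
def frame(n,z,xr=45,yr=170):
    f=grab(n);P=cloud(f);g=f['pixels'];o,th=CAR
    ex=np.array([np.cos(th),np.sin(th)]);ey=np.array([-ex[1],ex[0]])
    C=P[...,:2]-o;return f,P,g.astype(int),C@ex*1000,C@ey*1000,P[...,2]*1000
E
python3 - <<'E'
from h import *
car(0,-13,100)
for n in('top','side'):
    f,P,g,cx,cy,z=frame(n,0)
    m=(abs(cx)<25)&(cy>-90)&(cy<80)&(z>108)&(z<126)&(g.min(-1)>100)
    if n=='side': cv2.imwrite('pics/s1.png',cv2.resize(f['pixels'][110:220,215:330],None,fx=5,fy=5,interpolation=cv2.INTER_CUBIC)[:,:,::-1])
    if m.sum()>5:
        C=np.stack([cx,cy],-1)[m]; print(n,m.sum(),cv2.minAreaRect(C.astype(np.float32)),np.median(z[m]))
E
```

```text
shift [-5.1 -2.3  2.2] spin 0.0031 pos [ 0.5581 -0.1682  0.1022] yaw 0.1751 tilt [-0.0026  0.0017] F [ 0.28  0.09 -1.08] T [ 0.03 -0.03  0.01] open 0.194 q [-0.39  0.09  1.91  0.    1.14 -0.56] t 5.15
side 72 ((5.469343185424805, 0.40802764892578125), (22.209150314331055, 109.78812408447266), 9.289454460144043) 120.17795669606323
```

View pics/s1.png

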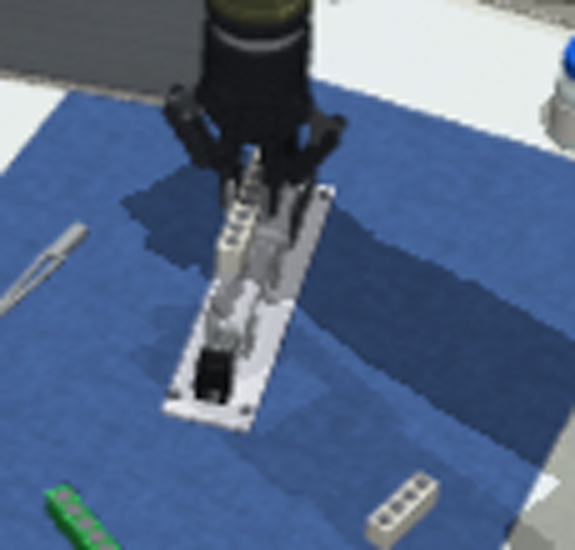

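Request:
move_arm:
  claw: [255,255,255,255,255,255,255,255]
  translation:
    - [-4,-1,10]
    - [-6,-2,20]
    - [-7,-2,30]
    - [-7,-2,40]
    - [-7,-2,42]
    - [-7,-2,42]
    - [-7,-2,42]
    - [-7,-2,42]
  spin: [0,0.002,0.003,0.003,0.003,0.003,0.003,0.003]

```text
clock: 5.92
position: [0.5587, -0.1768, 0.0621]
orientation: [0.644, 0.765, 0.0, 0.0]
contact_force: [0.3, -0.5, -0.8]
opening: 0.196
```

```bash
python3 - <<'E'
from h import *
car(0,-15,60)
car(0,-15,37)
for n in('top','side'):
    f,P,g,cx,cy,z=frame(n,0)
    m=(abs(cx)<25)&(cy>-85)&(cy<48)&(z>70)&(z<86)&(g.min(-1)>70)
    if n=='side': cv2.imwrite('pics/s2.png',cv2.resize(f['pixels'][110:220,215:330],None,fx=5,fy=5,interpolation=cv2.INTER_CUBIC)[:,:,::-1])
    if m.sum()>5:
        C=np.stack([cx,cy],-1)[m]; print(n,m.sum(),cv2.minAreaRect(C.astype(np.float32)),np.median(z[m]))
        for lo in range(-90,60,10):
            s=m&(cy>=lo)&(cy<lo+10)
            if s.sum(): print(lo,s.sum(),np.percentile(cx[s],[0,50,100]).round(1),np.median(z[s]).round(1))
E
```

```text
shift [ 1.5 -1.4  2.1] spin 0.0 pos [ 0.5587 -0.1768  0.0621] yaw 0.172 tilt [ 0.0009 -0.0004] F [ 0.3  -0.49 -0.83] T [-0.04 -0.02  0.02] open 0.196 q [-0.4   0.15  1.93 -0.    1.07 -0.57] t 5.92
shift [ 1.5 -1.4 25.1] spin 0.0 pos [ 0.5587 -0.1768  0.0621] yaw 0.172 tilt [ 0.0009 -0.0004] F [ 0.3  -0.49 -0.83] T [-0.04 -0.02  0.02] open 0.196 q [-0.4   0.15  1.93 -0.    1.07 -0.57] t 5.92
side 85 ((-0.7815694808959961, -5.007415771484375), (101.33325958251953, 34.44999694824219), 81.11356353759766) 79.47785979223498
-60 3 [6.7 8.2 8.4] 80.3
-50 1 [5. 5. 5.] 81.3
-40 4 [-1.6  4.4 10.1] 78.3
-30 4 [-20.6   2.3   8.6] 80.2
-20 11 [-11.3   1.3  15.6] 79.6
-10 13 [-12.4   2.8  14.6] 81.1
0 12 [-8.4 -1.8  7.7] 79.7
10 11 [-8.   0.8  8.9] 79.3
20 6 [-9.4 -2.2  5.8] 80.1
30 12 [-9.1 -2.1  7.7] 79.0
40 8 [-2.8  4.6  8.7] 77.4
```

Request:
move_arm:
  claw: [255,255,255,255,255,255,255,255]
  translation:
    - [1,-1,4]
    - [1,-1,8]
    - [1,-1,12]
    - [1,-1,15]
    - [1,-1,17]
    - [1,-1,18]
    - [1,-1,18]
    - [1,-1,18]
  spin: [0,0,0,0,0,0,0,0]

```text
clock: 6.68
position: [0.5571, -0.1758, 0.0436]
orientation: [0.644, 0.765, 0.0, -0.0]
contact_force: [0.4, 0.7, -0.9]
opening: 0.198
```

```bash
python3 - <<'E'
from h import *
car(0,-15,37)
E
```

```text
shift [ 0.3 -0.   6.6] spin -0.0 pos [ 0.5571 -0.1758  0.0436] yaw 0.172 tilt [-0.  0.] F [ 0.36  0.7  -0.93] T [-0.03 -0.   -0.01] open 0.198 q [-0.4   0.17  1.94  0.    1.03 -0.57] t 6.68
```

Request:
move_arm:
  claw: [255,255,255,255,255,255,255]
  translation:
    - [0,0,1]
    - [0,0,2]
    - [0,0,3]
    - [0,0,4]
    - [0,0,5]
    - [0,0,6]
    - [0,0,6]
  spin: [0,0,0,0,0,0,0]

```text
clock: 7.27
position: [0.5569, -0.1758, 0.0373]
orientation: [0.644, 0.765, -0.0, -0.0]
contact_force: [0.0, 0.3, -0.9]
opening: 0.197
```

```bash
python3 - <<'E'
from h import *
car(0,-15,37)
E
```

```text
shift [0.1 0.2 0.3] spin -0.0001 pos [ 0.5569 -0.1758  0.0373] yaw 0.1719 tilt [-0.0005  0.0002] F [ 0.02  0.27 -0.86] T [-0.01 -0.01 -0.03] open 0.197 q [-0.4   0.18  1.94 -0.    1.02 -0.57] t 7.27
```

Request:
move_arm:
  claw: [255,255,255,255,255,255,255,255]
  translation:
    - [0.5,0,0]
    - [1,0,0]
    - [1.5,0,0]
    - [2,0,0]
    - [2.5,0,0]
    - [3,0,0]
    - [3.5,0,0]
    - [4,0,0]
  spin: [0,0,0,0,0,0,0,0]

```text
clock: 7.93
position: [0.5564, -0.1718, 0.0376]
orientation: [0.644, 0.765, 0.0, 0.0]
contact_force: [-0.1, -0.1, -0.3]
opening: 0.197
```

Request:
move_arm:
  claw: [255,255,255,255]
  translation:
    - [0.5,0,0]
    - [1,0,0]
    - [1.5,0,0]
    - [1.5,0,0]
  spin: [0,0,0,0]

```text
clock: 8.27
position: [0.5563, -0.1709, 0.0378]
orientation: [0.644, 0.765, -0.0, 0.0]
contact_force: [0.0, -3.3, -1.4]
opening: 0.196
```

```bash
python3 - <<'E'
from h import *
car(0,0,37)
E
```

```text
shift [10.2 -0.   0.8] spin 0.0001 pos [ 0.5563 -0.1709  0.0378] yaw 0.1721 tilt [ 0.0004 -0.001 ] F [ 0.02 -3.33 -1.37] T [-0.65 -0.02  0.07] open 0.196 q [-0.39  0.17  1.95 -0.    1.02 -0.56] t 8.27
```

Request:
move_arm:
  claw: [255,255,255,255,255,255,255,255]
  translation:
    - [0.6,0,0]
    - [1.2,0,0]
    - [1.8,0,0]
    - [2.4,0,0]
    - [3,0,0]
    - [3.6,0,0]
    - [4.2,0,0]
    - [4.8,0,0]
  spin: [0,0,0,0,0,0,0,0]

```text
clock: 8.93
position: [0.5555, -0.1659, 0.0378]
orientation: [0.644, 0.765, -0.0, 0.0]
contact_force: [0.2, -5.5, -0.9]
opening: 0.192
```

```bash
python3 - <<'E'
from h import *
car(0,-2,37)
E
```

```text
shift [ 3.2 -0.1  0.8] spin 0.0002 pos [ 0.5555 -0.1659  0.0378] yaw 0.1722 tilt [ 0.0003 -0.0008] F [ 0.25 -5.45 -0.88] T [-1.02 -0.09  0.03] open 0.192 q [-0.38  0.17  1.95 -0.    1.02 -0.55] t 8.93
```

Request:
move_arm:
  claw: [255,255,255,255,255,255,255,255]
  translation:
    - [0.6,0,0]
    - [1.2,0,0]
    - [1.8,0,0]
    - [2.3,0,0]
    - [2.8,0,0]
    - [2.8,0,0]
    - [2.8,0,0]
    - [2.8,0,0]
  spin: [0,0,0,0,0,0,0,0]

```text
clock: 9.6
position: [0.555, -0.1636, 0.0378]
orientation: [0.644, 0.765, -0.0, 0.001]
contact_force: [-0.1, -6.5, -1.6]
opening: 0.194
```

```bash
python3 - <<'E'
from h import *
car(0,-2,37)
f,P,g,cx,cy,z=frame('top',0)
cv2.imwrite('pics/t3.png',cv2.resize(f['pixels'][160:220,260:372],None,fx=7,fy=7,interpolation=cv2.INTER_CUBIC)[:,:,::-1])
for lo in range(-84,-30,3):
    s=(abs(cx)<6)&(cy>=lo)&(cy<lo+3)
    if s.sum(): print(lo,s.sum(),np.median(z[s]).round(1),int(g[s].mean()))
E
```

```text
shift [ 0.9 -0.1  0.8] spin 0.0003 pos [ 0.555  -0.1636  0.0378] yaw 0.1723 tilt [ 0.0006 -0.0015] F [-0.06 -6.48 -1.6 ] T [-1.14  0.01  0.05] open 0.194 q [-0.38  0.17  1.95 -0.    1.02 -0.55] t 9.6
-66 3 337.7 51
-63 4 341.8 49
-60 5 343.1 49
-57 4 348.2 51
-54 7 345.0 49
-51 6 345.7 49
-48 5 340.3 48
-45 5 344.0 56
-42 5 346.2 60
-39 6 348.0 63
-36 5 348.3 63
-33 6 349.9 65
```

View pics/t3.png

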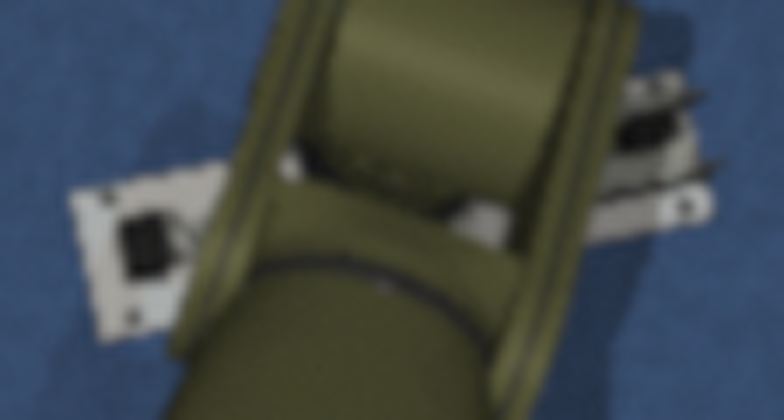

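Request:
move_arm:
  claw: [255,255,255,255,255,255,255,255]
  translation:
    - [0.4,0,0]
    - [0.8,0,0]
    - [0.8,0,1]
    - [0.8,0,2]
    - [0.8,0,3]
    - [0.8,0,4]
    - [0.8,0,4]
    - [0.8,0,4]
  spin: [0,0,0,0,0,0,0,0]

```text
clock: 10.32
position: [0.5559, -0.1631, 0.0348]
orientation: [0.644, 0.765, 0.0, 0.002]
contact_force: [0.5, -6.3, 0.7]
opening: 0.19
```

```bash
python3 - <<'E'
from h import *
car(0,-2,28)
E
```

```text
shift [ 0.5 -1.   6.8] spin -0.0 pos [ 0.5559 -0.1631  0.0348] yaw 0.172 tilt [ 0.0027 -0.0019] F [ 0.53 -6.3   0.71] T [-1.   -0.21 -0.04] open 0.19 q [-0.38  0.17  1.95 -0.    1.01 -0.55] t 10.32
```

Request:
move_arm:
  claw: [255,255,255,255]
  translation:
    - [0.3,0,0]
    - [0.6,0,0]
    - [0.6,0,0]
    - [0.6,0,0]
  spin: [0,0,0,0]

```text
clock: 10.65
position: [0.5558, -0.1625, 0.0348]
orientation: [0.644, 0.765, 0.0, 0.002]
contact_force: [1.2, -6.4, 0.4]
opening: 0.193
```

```bash
python3 - <<'E'
from h import *
car(0,-2,28)
for n in ['side']:
    f,P,g,cx,cy,z=frame(n,0)
    cv2.imwrite('pics/s4.png',cv2.resize(f['pixels'][120:200,230:310],None,fx=7,fy=7,interpolation=cv2.INTER_CUBIC)[:,:,::-1])
E
```

```text
shift [-0.1 -1.   6.8] spin 0.0 pos [ 0.5558 -0.1625  0.0348] yaw 0.172 tilt [ 0.0027 -0.0021] F [ 1.2  -6.44  0.38] T [-1.07 -0.17 -0.01] open 0.193 q [-0.38  0.17  1.95 -0.    1.01 -0.55] t 10.65
```

View pics/s4.png

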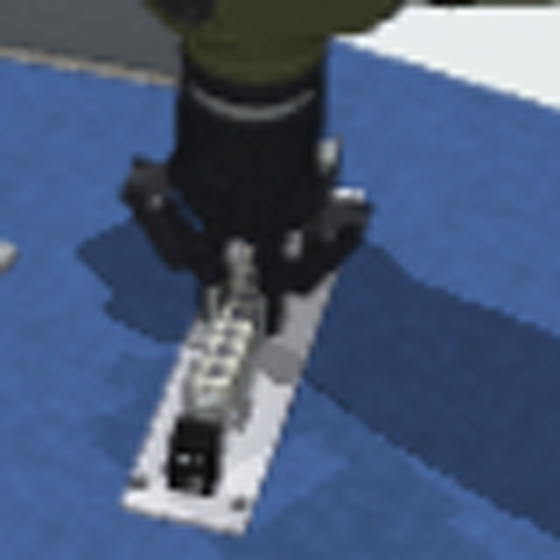

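Request:
move_arm:
  claw: [255,255,255,255,255]
  translation:
    - [0,0.5,0]
    - [0,1,0]
    - [0,1.5,0]
    - [0,1.5,0]
    - [0,1.5,0]
  spin: [0,0,0,0,0]

```text
clock: 11.12
position: [0.5565, -0.1622, 0.0343]
orientation: [0.644, 0.765, -0.0, 0.001]
contact_force: [-0.3, -7.4, 0.8]
opening: 0.189
```

```bash
python3 - <<'E'
from h import *
car(0,-2,28)
E
```

```text
shift [-0.2 -1.8  6.3] spin 0.0005 pos [ 0.5565 -0.1622  0.0343] yaw 0.1725 tilt [ 0.0009 -0.002 ] F [-0.33 -7.36  0.81] T [-1.13  0.08  0.03] open 0.189 q [-0.38  0.17  1.95 -0.    1.01 -0.55] t 11.12
```

Request:
move_arm:
  claw: [255,255,255,255,255,255]
  translation:
    - [0,0,0.5]
    - [0,0,1]
    - [0,0,1.5]
    - [0,0,2]
    - [0,0,2]
    - [0,0,2]
  spin: [0,0,0,0,0,0]

```text
clock: 11.62
position: [0.5572, -0.1623, 0.0328]
orientation: [0.644, 0.765, 0.0, 0.002]
contact_force: [0.7, -7.2, 0.9]
opening: 0.193
```

```bash
python3 - <<'E'
from h import *
car(0,-2,28)
E
```

```text
shift [-0.  -2.4  4.8] spin 0.0001 pos [ 0.5572 -0.1623  0.0328] yaw 0.1721 tilt [ 0.0026 -0.0021] F [ 0.72 -7.2   0.87] T [-1.06 -0.12  0.04] open 0.193 q [-0.38  0.18  1.95 -0.    1.01 -0.55] t 11.62
```

Request:
move_arm:
  claw: [255,255,255,255,255,255,255]
  translation:
    - [0,0.5,0]
    - [0,1,0]
    - [0,1.5,0]
    - [0,1.5,0.5]
    - [0,1.5,1]
    - [0,1.5,1.5]
    - [0,1.5,1.5]
  spin: [0,0,0,0,0,0,0]

```text
clock: 12.2
position: [0.5575, -0.1621, 0.0309]
orientation: [0.644, 0.765, -0.001, 0.0]
contact_force: [-1.1, -8.2, 1.3]
opening: 0.19
```

```bash
python3 - <<'E'
from h import *
car(0,-2,28)
E
```

```text
shift [-0.2 -2.8  2.9] spin 0.0 pos [ 0.5575 -0.1621  0.0309] yaw 0.172 tilt [-0.0003 -0.0019] F [-1.14 -8.24  1.29] T [-1.23  0.42 -0.07] open 0.19 q [-0.37  0.18  1.95 -0.    1.01 -0.55] t 12.2
```

Request:
move_arm:
  claw: [255,255,255,255,255,255]
  translation:
    - [-0.4,-0.4,0]
    - [-0.8,-0.8,0]
    - [-0.8,-0.8,0.5]
    - [-0.8,-0.8,1]
    - [-0.8,-0.8,1]
    - [-0.8,-0.8,1]
  spin: [0,0,0,0,0,0]

```text
clock: 12.7
position: [0.5576, -0.1629, 0.0301]
orientation: [0.644, 0.765, -0.0, 0.001]
contact_force: [-0.4, -8.2, 1.2]
opening: 0.196
```

```bash
python3 - <<'E'
from h import *
car(0,-2,28)
E
```

```text
shift [ 0.6 -2.7  2.1] spin -0.0 pos [ 0.5576 -0.1629  0.0301] yaw 0.172 tilt [ 0.0015 -0.0018] F [-0.36 -8.16  1.24] T [-1.08  0.07  0.03] open 0.196 q [-0.38  0.18  1.95 -0.    1.01 -0.55] t 12.7
```

Request:
move_arm:
  claw: [255,255,255,255,255,255]
  translation:
    - [-0.3,0,0.5]
    - [-0.6,0,1]
    - [-0.6,0,1.5]
    - [-0.6,0,2]
    - [-0.6,0,2]
    - [-0.6,0,2]
  spin: [0,0,0,0,0,0]

```text
clock: 13.2
position: [0.5577, -0.1634, 0.0281]
orientation: [0.644, 0.765, -0.0, 0.001]
contact_force: [-0.9, -7.3, 0.7]
opening: 0.194
```

```bash
python3 - <<'E'
from h import *
car(0,-2,28)
f,P,g,cx,cy,z=frame('side',0)
cv2.imwrite('pics/s5.png',cv2.resize(f['pixels'][125:195,235:305],None,fx=8,fy=8,interpolation=cv2.INTER_CUBIC)[:,:,::-1])
m=(abs(cx)<25)&(cy>-60)&(cy<48)&(z>40)&(z<62)&(g.min(-1)>90)
for lo in range(-90,80,8):
    s=m&(cy>=lo)&(cy<lo+8)
    if s.sum(): print(lo,s.sum(),np.percentile(cx[s],[0,50,100]).round(1),np.median(z[s]).round(1))
E
```

```text
shift [ 1.1 -2.7  0.1] spin -0.0001 pos [ 0.5577 -0.1634  0.0281] yaw 0.1719 tilt [ 0.0015 -0.0016] F [-0.89 -7.27  0.74] T [-1.03  0.06  0.01] open 0.194 q [-0.38  0.18  1.95 -0.    1.   -0.55] t 13.2
-58 1 [9.2 9.2 9.2] 43.8
-50 2 [11.3 13.5 15.6] 43.0
-42 1 [9.9 9.9 9.9] 44.3
-34 1 [7.6 7.6 7.6] 48.1
-26 1 [9.7 9.7 9.7] 48.4
-18 1 [8.3 8.3 8.3] 48.6
-10 3 [-3.   5.3  5.8] 43.7
-2 4 [ 7.4 10.7 14.5] 43.8
6 8 [-5.8 10.5 13.8] 46.6
14 9 [-6.  -0.   9.8] 46.8
22 8 [-6.3  3.1 11.1] 46.1
30 7 [-5.9  2.1  6.2] 46.9
38 12 [-15.8   0.7  15.9] 45.8
```

View pics/s5.png

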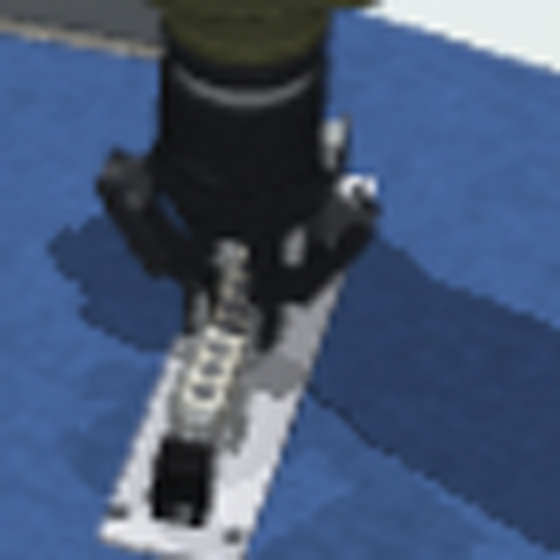

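Request:
move_arm:
  claw: [255,255,255,255,255,255]
  translation:
    - [0,0,0.5]
    - [0,0,1]
    - [0,0,1.5]
    - [0,0,1.5]
    - [0,0,1.5]
    - [0,0,1.5]
  spin: [0,0,0,0,0,0]

```text
clock: 13.75
position: [0.5578, -0.1634, 0.0279]
orientation: [0.644, 0.765, -0.0, 0.001]
contact_force: [-4.4, -5.6, 9.2]
opening: 0.195
```

```bash
python3 - <<'E'
from h import *
car(0,-2,28)
E
```

```text
shift [ 1.2 -2.8 -0.1] spin -0.0 pos [ 0.5578 -0.1634  0.0279] yaw 0.172 tilt [ 0.0009 -0.0015] F [-4.38 -5.56  9.25] T [-0.8   0.7  -0.02] open 0.195 q [-0.38  0.19  1.95 -0.    1.   -0.55] t 13.75
```

Request:
move_arm:
  claw: [255,255,255,255,255,255,255,255]
  translation:
    - [0,0,-0.5]
    - [0,0,-1]
    - [-0.4,0,-1]
    - [-0.8,0,-1]
    - [-1.2,0,-1]
    - [-1.6,0,-1]
    - [-1.6,0,-1]
    - [-1.6,0,-1]
  spin: [0,0,0,0,0,0,0,0]

```text
clock: 14.42
position: [0.5579, -0.1641, 0.0279]
orientation: [0.644, 0.765, 0.0, 0.0]
contact_force: [-2.5, -3.2, 5.6]
opening: 0.194
```

```bash
python3 - <<'E'
from h import *
car(0,-2,28)
E
```

```text
shift [ 1.8 -2.7 -0.1] spin -0.0002 pos [ 0.5579 -0.1641  0.0279] yaw 0.1718 tilt [0.0008 0.    ] F [-2.55 -3.17  5.56] T [-0.49  0.36 -0.02] open 0.194 q [-0.38  0.19  1.95  0.    1.   -0.55] t 14.42
```

Request:
move_arm:
  claw: [200,190,170,150,130,130,130,130]
  translation:
    - [0,0,-0.5]
    - [0,0,-1]
    - [0,0,-1]
    - [0,0,-1]
    - [0,0,-1]
    - [0,0,-1]
    - [0,0,-1]
    - [0,0,-1]
  spin: [0,0,0,0,0,0,0,0]

```text
clock: 15.08
position: [0.5573, -0.164, 0.0275]
orientation: [0.644, 0.765, 0.0, -0.0]
contact_force: [-1.0, -0.5, 0.5]
opening: 0.488
```

```bash
python3 - <<'E'
from h import *
car(0,-2,28)
E
```

```text
shift [ 1.6 -2.2 -0.5] spin 0.0 pos [ 0.5573 -0.164   0.0275] yaw 0.172 tilt [-0.0002  0.0002] F [-0.96 -0.49  0.48] T [-0.01 -0.05  0.01] open 0.488 q [-0.38  0.19  1.95  0.    1.   -0.55] t 15.08
```

Request:
move_arm:
  claw: [130,130,100,60,60,60,60,60]
  translation:
    - [0,0,-8]
    - [0,0,-25]
    - [0,0,-50]
    - [0,0,-80]
    - [0,0,-110]
    - [-30,0,-120]
    - [-70,0,-120]
    - [-100,0,-120]
  spin: [0,0,0,0,0,0,0,0]

```text
clock: 15.75
position: [0.5758, -0.2648, 0.1509]
orientation: [0.643, 0.765, 0.0, 0.003]
contact_force: [-0.0, 0.7, -1.0]
opening: 0.764
```

```bash
python3 - <<'E'
from h import *
car(2,-121,150)
a=[]
for n in('top','side'):
    f,P,g,cx,cy,z=frame(n,0)
    m=(abs(cx)<14)&(cy>-66)&(cy<62)&(z>40)&(z<60)&(g.min(-1)>90)
    print(n)
    for lo in range(-90,80,8):
        s=m&(cy>=lo)&(cy<lo+8)
        if s.sum(): print(lo,s.sum(),np.percentile(cx[s],[0,50,100]).round(1),np.median(z[s]).round(1),end=' | ')
    r=((slice(160,220),slice(260,372)) if n=='top' else (slice(130,190),slice(220,332)))
    a.append(cv2.resize(f['pixels'][r],(560,300),interpolation=cv2.INTER_CUBIC)[:,:,::-1])
cv2.imwrite('pics/c6.png',np.vstack(a))
E
```

```text
shift [-14.9  -1.2   0.9] spin 0.0008 pos [ 0.5758 -0.2648  0.1509] yaw 0.1728 tilt [ 0.0043 -0.0029] F [-0.01  0.72 -0.97] T [0.02 0.   0.04] open 0.764 q [-0.52  0.15  1.76 -0.    1.23 -0.69] t 15.75
top
-66 1 [11.1 11.1 11.1] 44.7 | -58 6 [3.3 6.9 8.7] 45.6 | -50 16 [-5.5  1.8 11. ] 46.1 | -42 16 [-6.6  0.9  8.9] 47.2 | -34 17 [-7.5  3.8 11.4] 46.9 | -26 17 [-7.   0.   9.7] 47.3 | -18 15 [-5.6  2.1 10.1] 47.1 | -10 15 [-6.9 -0.2  9.5] 46.1 | -2 16 [-4.8  1.6 10.1] 46.6 | 6 17 [-6.9  2.3 10.5] 47.3 | 14 16 [-6.4  1.2 10.4] 47.0 | 22 15 [-6.2  0.8 10.3] 44.9 | 30 15 [-7.3  2.6 10.3] 46.8 | 38 16 [-5.9  0.6 10.3] 45.9 | 46 16 [-6.5  2.1  8.7] 45.7 | 54 15 [-6.   1.6 10.3] 45.3 | side
-66 4 [-3.5  2.3  7.5] 47.0 | -58 10 [-6.2  0.4 10.8] 44.9 | -50 6 [-7.7  2.3  8.1] 43.9 | -42 10 [-6.5  3.4 10.8] 44.4 | -34 5 [-5.  -3.3  3.1] 48.3 | -26 9 [-6.   0.7  9.4] 46.6 | -18 5 [-5.3 -0.8  6.8] 44.1 | -10 5 [-6.4  5.6  8.7] 44.7 | -2 8 [-4.8  1.1 10.7] 45.7 | 6 9 [-6.5  2.   9.1] 43.7 | 14 4 [-5.1 -0.9  6.7] 45.2 | 22 11 [-7.   1.4 11.3] 45.7 | 30 8 [-5.7  0.2  6.2] 44.2 | 38 10 [-7.   4.4 11.5] 44.3 | 46 5 [-6.6  1.3  8.9] 45.3 | 54 9 [-7.1 -0.5  7.9] 45.8 |
```

View pics/c6.png

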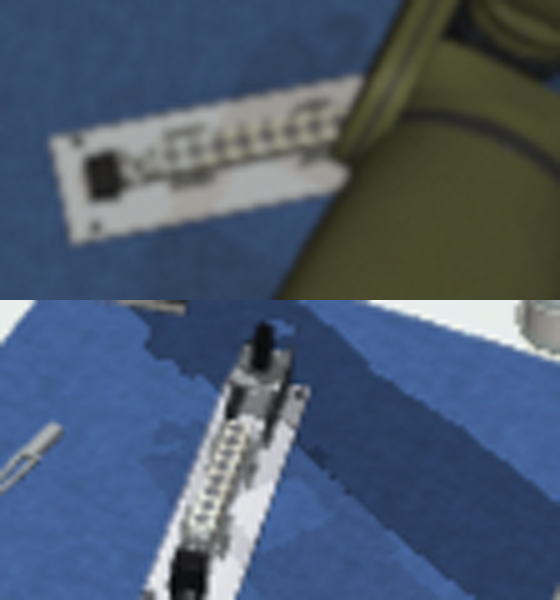

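Request:
move_arm:
  claw: [60,60,60,60,60,60,60,60]
  translation:
    - [-14,-2,0]
    - [-14,-2,20]
    - [-14,-2,40]
    - [-14,-2,60]
    - [-14,-2,75]
    - [-14,-2,85]
    - [-14,-2,89]
    - [-14,-2,89]
  spin: [0,0,0,0,0,0,0,0]

```text
clock: 16.52
position: [0.5744, -0.2762, 0.0576]
orientation: [0.644, 0.765, -0.0, -0.001]
contact_force: [0.5, -0.2, 0.0]
opening: 0.767
```

```bash
python3 - <<'E'
from h import *
car(1.2,-120,60)
E
```

```text
shift [-2.9  1.4 -2.4] spin 0.0004 pos [ 0.5744 -0.2762  0.0576] yaw 0.1724 tilt [-0.0016  0.001 ] F [ 0.5  -0.22  0.03] T [-0.05 -0.   -0.02] open 0.767 q [-0.53  0.26  1.81  0.    1.08 -0.7 ] t 16.52
```

Request:
move_arm:
  claw: [60,60,130,200,255,255,255,255]
  translation:
    - [-2,1,-3]
    - [-2,1,-3]
    - [-2,1,-3]
    - [-2,1,-3]
    - [-2,1,-3]
    - [-2,1,-3]
    - [-2,1,-3]
    - [-2,1,-3]
  spin: [0,0,0,0,0,0,0,0]
  force: 30

```text
clock: 17.18
position: [0.5758, -0.2787, 0.062]
orientation: [0.644, 0.765, -0.0, -0.0]
contact_force: [-4.1, 0.0, 3.5]
opening: 0.155
```

```bash
python3 - <<'E'
from h import *
car(1.2,-60,60)
E
```

```text
shift [59.8  0.4  2. ] spin 0.0001 pos [ 0.5758 -0.2787  0.062 ] yaw 0.1721 tilt [-0.0009 -0.0002] F [-4.11  0.02  3.52] T [0.01 0.53 0.01] open 0.155 q [-0.53  0.26  1.8  -0.    1.09 -0.71] t 17.18
```

Request:
move_arm:
  claw: [255,255,255,255,255,255,255,255]
  translation:
    - [2,-1,-1]
    - [8,-1,-1]
    - [15,-1,-1]
    - [22,-1,-1]
    - [29,-1,-1]
    - [36,-1,-1]
    - [42,-1,-1]
    - [45,-1,-1]
  spin: [0,0,0,0,0,0,0,0]

```text
clock: 17.85
position: [0.5677, -0.2331, 0.0622]
orientation: [0.644, 0.765, 0.0, 0.0]
contact_force: [5.2, -2.7, -6.1]
opening: 0.156
```

```bash
python3 - <<'E'
from h import *
car(1.2,-60,60)
E
```

```text
shift [13.5  0.6  2.2] spin 0.0006 pos [ 0.5677 -0.2331  0.0622] yaw 0.1726 tilt [0.0011 0.0002] F [ 5.2  -2.73 -6.14] T [-0.34 -0.86 -0.04] open 0.156 q [-0.48  0.2   1.86  0.    1.07 -0.65] t 17.85
```

Request:
move_arm:
  claw: [255,255,255,255,255,255,255,255]
  translation:
    - [1,0.7,0.7]
    - [3,0.7,0.7]
    - [5,0.7,0.7]
    - [7,0.7,0.7]
    - [9,0.7,0.7]
    - [11,0.7,0.7]
    - [12,0.7,0.7]
    - [12,0.7,0.7]
  spin: [0,0,0,0,0,0,0,0]

```text
clock: 18.52
position: [0.5659, -0.2222, 0.0621]
orientation: [0.644, 0.765, -0.0, -0.0]
contact_force: [-1.0, -2.1, 0.0]
opening: 0.155
```

```bash
python3 - <<'E'
from h import *
car(1.2,-60,60)
E
```

```text
shift [2.5 0.4 2.1] spin 0.0001 pos [ 0.5659 -0.2222  0.0621] yaw 0.1721 tilt [-0.0004  0.0002] F [-1.   -2.06  0.04] T [-0.23  0.05  0.03] open 0.155 q [-0.46  0.19  1.87  0.    1.07 -0.63] t 18.52
```

Request:
move_arm:
  claw: [255,255,255,255,255,255,255]
  translation:
    - [0.7,0,0]
    - [1.4,0,0]
    - [2.1,0,0]
    - [2.8,0,0]
    - [3.5,0,0]
    - [4,0,0]
    - [4,0,0]
  spin: [0,0,0,0,0,0,0]

```text
clock: 19.1
position: [0.5653, -0.2185, 0.0621]
orientation: [0.644, 0.765, -0.0, -0.0]
contact_force: [-2.8, -2.9, 2.6]
opening: 0.157
```

```bash
python3 - <<'E'
from h import *
car(1.2,-60,60)
E
```

```text
shift [-1.3  0.4  2.1] spin 0.0001 pos [ 0.5653 -0.2185  0.0621] yaw 0.1721 tilt [-0.0004  0.    ] F [-2.84 -2.85  2.61] T [-0.44  0.33  0.01] open 0.157 q [-0.46  0.19  1.88 -0.    1.07 -0.63] t 19.1
```

Request:
move_arm:
  claw: [255,255,255,255,255,255,255]
  translation:
    - [0.7,0,0]
    - [1.4,0,0]
    - [2.1,0,0]
    - [2.8,0,0]
    - [3.5,0,0]
    - [4,0,0]
    - [4,0,0]
  spin: [0,0,0,0,0,0,0]

```text
clock: 19.68
position: [0.5652, -0.2178, 0.0622]
orientation: [0.644, 0.765, -0.002, 0.003]
contact_force: [-0.6, -13.5, -2.7]
opening: 0.159
```

```bash
python3 - <<'E'
from h import *
car(1.2,-60,60)
E
```

```text
shift [-2.   0.4  2.2] spin 0.0003 pos [ 0.5652 -0.2178  0.0622] yaw 0.1723 tilt [ 0.002  -0.0063] F [ -0.57 -13.48  -2.73] T [-2.05  0.08 -0.05] open 0.159 q [-0.45  0.19  1.88 -0.01  1.07 -0.62] t 19.68
```

Request:
move_arm:
  claw: [255,255,200,150,110,80,80,80]
  translation:
    - [-1.5,0,0]
    - [-2.5,0,0]
    - [-2.5,0,0]
    - [-2.5,0,0]
    - [-2.5,0,0]
    - [-2.5,0,0]
    - [-2.5,0,-15]
    - [-2.5,0,-45]
  spin: [0,0,0,0,0,0,0,0]

```text
clock: 20.35
position: [0.5622, -0.215, 0.1025]
orientation: [0.644, 0.765, -0.001, -0.005]
contact_force: [0.0, 0.3, -0.2]
opening: 0.684
```

Request:
move_arm:
  claw: [60,60,60,60,60,60,60,60]
  translation:
    - [0,0,-40]
    - [20,0,-80]
    - [60,0,-100]
    - [100,0,-100]
    - [140,0,-100]
    - [180,0,-100]
    - [220,0,-100]
    - [250,0,-100]
  spin: [0,0,0,0,0,0,0,0]

```text
clock: 21.02
position: [0.5213, 0.0323, 0.2071]
orientation: [0.643, 0.766, 0.001, -0.0]
contact_force: [0.3, -0.2, -0.6]
opening: 0.769
```

```bash
python3 - <<'E'
from h import *
car(1.2,-60,60)
a=[]
for n in('top','side'):
    f,P,g,cx,cy,z=frame(n,0)
    print(n)
    ok=(abs(cx)<30)&(cy>-165)&(cy<118)
    for t,m in(('tab',ok&(z>65)&(z<100)&(cy<0)),('rail',ok&(z>49.5)&(z<60)&(cy<-20)),('strip',ok&(abs(cx-1.5)<8)&(cy>-30)&(cy<52)&(z>38)&(z<56))):
        if m.sum(): print(t,m.sum(),np.percentile(cx[m],[2,50,98]).round(1),np.percentile(cy[m],[1,5,50,95,99]).round(1),np.median(z[m]).round(1))
    r=((slice(160,220),slice(260,372)) if n=='top' else (slice(130,190),slice(220,332)))
    a.append(cv2.resize(f['pixels'][r],(560,300),interpolation=cv2.INTER_CUBIC)[:,:,::-1])
cv2.imwrite('pics/c7.png',np.vstack(a))
E
```

```text
shift [-256.1    0.4  146.8] spin 0.0015 pos [0.5213 0.0323 0.2071] yaw 0.1735 tilt [0.0004 0.0012] F [ 0.34 -0.2  -0.59] T [ 0.01 -0.07 -0.03] open 0.769 q [-0.04 -0.15  1.96  0.    1.33 -0.22] t 21.02
top
tab 48 [-7.2 -1.5  6.5] [-70.7 -69.7 -58.6 -49.7 -49.4] 85.9
rail 149 [-18.4  -3.7  17.7] [-151.2 -116.8  -54.6  -36.5  -30.3] 53.2
strip 144 [-6.1  1.7  8.7] [-29.5 -25.6  11.1  47.7  51.2] 46.1
side
tab 5 [-4.8 -0.4  2.9] [-67.  -66.7 -63.2 -61.9 -61.8] 88.2
rail 26 [-19.5   3.5  17.3] [-142.7 -134.4  -56.4  -37.   -34.9] 52.8
strip 20 [-6.3 -3.   8.9] [-8.9 -7.5 38.4 50.6 51.2] 45.9
```

View pics/c7.png

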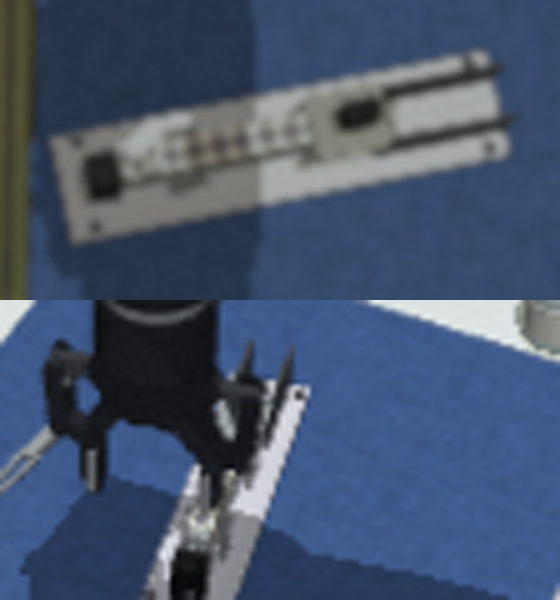

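The rail tab reads -59.6 mm against -60 mm when home. The strip top reads 46 mm, which means it is seated. The arm is clear, so I'm handing in.

```bash
python3 -c "
from h import *
print(env.finish_job())"
```

```text
the job is handed in; nothing more can be done
None
```

The long strip is loaded in the carriage channel and the keeper rail is closed over its end. I handed the job in at about 21 s on the robot's clock; it gave no verdict.

- **Loading:** I pushed the strip against the follower with about 8 N at most on the wrist sensor, under the 14 N limit. I lowered it until it touched the floor with about 10 N, eased it back onto the lip and let go.
- **Snag on the way down:** the strip touched a cheek flare, so I moved it about 2 mm sideways. Around that point the push force suggested up to 11 mm of follower travel, but the arm position suggested about 9 mm. The stop is at 12 mm.
- **Rail:** I gripped the tab and slid it about 61 mm until the force rose to 13.5 N at the stop, then released it and moved the arm clear.

**Last checks from the cameras:**
- **Strip height:** its top is 46 mm above the bench, as expected when seated, and a height check along its length before the rail closed showed it level.
- **Rail position:** the tab is at carriage y about -59.6 mm, where -60 mm is fully home.
- **Strip sideways position:** it reads about 1.7 mm off my fitted channel line. I put that down mostly to the fit, because the cheeks allow only 2 mm either way and the limit is 4 mm.
- **Not checked directly:** I did not measure the final follower travel; about 7 mm follows from the strip resting against the lip. I also did not re-measure the bystanders, but the arm touched none of them that I noticed.

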